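# Slide the circuit board home in its holder and lock it

## Task

With the fingertips, push the circuit board along the rails of the board holder, towards the swing clip, until you feel it drop fully into the locating notches. Then push the clip round, as far as it goes, so that it lies over the board's edge and locks it in. The board is only pushed, never lifted off its rails, and the other things on the bench stay where they are; let go of everything at the end.

Things in the scene. Friction and masses are not known exactly. Their poses are not given: they have to be found in the camera images.
- holder: Board holder fixed to the bench; origin on the bench top, +x = sliding direction, z up. Two rails along x from -170 to 140 mm, 26 mm wide, centred at y = +-40, top at z = 35; open between them down to z = 10. Blue side guides outside (inner faces y = +-56.5, top z = 55) leave the board 1.5 mm play a side. Behind the board nothing stands above z = 35 between the guides. Clip post at x = 165, y = 0.
- seat (a point): Where board lies when home: holder x = 60 mm, y = 0, z = 29; axes as the holder's. The rails have four notches, 15 mm long, 6 mm deep, one for each foot: at holder x = 110 in the rails' inner halves (front feet) and x = 10 in their outer halves (rear feet), so all feet drop 6 mm together, only at home. There the board has 3.5 mm play along x, then meets the notch ends hard.
- board: Loose green circuit board, 0.26-0.5 kg, 130 mm (x, along holder x) by 110 mm (y), plate 4 mm. Origin at its centre, level with the undersides of its four round feet (8 mm; plate from 10 to 14 mm above). Origin is at 35 mm on the rails, 29 mm when home. Starts 70-150 mm short of home, slides with 1-4 N. Parts up to z = 34 at x -31 to 28 mm; ahead of x = 28 nothing above z = 16.
- push_face (a point): Centre of the board's flat trailing end face (plate edge and black terminal block, flush), at board x = -65 mm, y = 0, z = 19; the face is 70 mm wide and reaches 9 mm below and above this point. Its x axis points in the sliding direction.
- clip (a joint): Swing clip: flat steel arm on a vertical pivot. 0 = open, arm along holder +y; grows counter-clockwise from above to its stop at 1.6 rad, arm along holder -x over the board's front edge. Starts at 0-0.35, needs 1-2 N at the peg, stays where left. Arm 14 mm wide, reaches 62 mm, z = 45.5 to 53.5 mm over the bench: 2.5 mm above a board at home, but blocked by one that has not dropped.
- clip_pivot (a point): The clip's pivot axis, on the holder at x = 165 mm, y = 0, z = 45.5 mm; axes as the holder's.
- clip_peg (a point): Middle of the upright black thumb peg on the clip arm, 52 mm from the pivot; the peg is 12 mm across and stands from 53.5 to 77.5 mm above the bench.
- flux_jar: Bystander, to be left where it is: small closed jar, 44 mm across, 50 mm tall; origin at the centre of its underside.
- spool: Bystander, to be left where it is: grey solder spool standing on its flange, 52 mm across, 38 mm tall; origin at the centre of its underside.
- screwdriver: Bystander, to be left where it is: screwdriver lying down, 160 mm long.
- parts_cup: Bystander, to be left where it is: small black open dish, 56 mm across, 30 mm tall; origin at the centre of its underside.
- mouse: Bystander, to be left where it is: black computer mouse, 100 x 58 x 32 mm; origin at the centre of its underside.
- meter: Bystander, to be left where it is: yellow multimeter lying on its back, 150 x 80 x 42 mm; origin at the centre of its underside.
- heatsink: Bystander, to be left where it is: finned aluminium heatsink, 60 x 50 x 25 mm; origin at the centre of its underside.
Not all that is in view belongs to the job. There is more than one size of the board; the one meant has the size given above.

How it is judged:
By the outcome, as a careful person would: the job done as asked, in the order asked, and still so for the second after the job is handed in, with the robot touching nothing.
It also fails if it takes over 54 s, if anything falls off the work surface, if the arm or the gripper's body presses on something with over 40 N, if the wrist force passes 120 N, or if a joint passes its speed limit or range.

## Robot

A 6-joint arm with a two-finger parallel gripper is mounted at the origin on the work surface. World frame = base frame: x ahead of the robot, y to its left, z up, the work surface at z = 0. Lengths are in m, angles in rad, forces in N, time in s.
With the tool pointing down it reaches from about 0.325 to 0.775 m from the base axis. Payload 5.5 kg.
Tool frame: the origin (TCP) lies midway between the tips of the shut fingers; the grasp point (between the pads) lies 19 mm behind it; y points along the fingers, z is the direction in which the jaws open and shut, and the axes are right-handed (so a half turn about y gives the same grasp; the last joint's range is limited). The gripper opens to 88 mm and grips with 3 to 60 N. Pads are 20 mm wide; open, the fingers measure 115 mm over their backs; the gripper's body (75 mm by 178 mm) begins 61 mm behind the grasp point.
Start: joints at [1.061, 0.091, 1.231, -0, 1.82, -0.057], TCP at [0.262, 0.54, 0.223] pointing down, gripper open.
Joint ranges: [-2.87, 2.87], [-0.86, 2.18], [0.17, 2.46], [-1.51, 4.65], [0.06, 2.69], [-2.65, 2.65]. Speed limits (rad/s): [2.57, 2.57, 3.01, 3.14, 3.14, 3.14].

## Interface

Orientations are given as a rotation vector (axis times angle).
In Python, from station import arm, viewer gives the robot as it stands.
- The arm moves only by the tool drive_tool, never from a script. Its argument "motion" is a list of rows, each a list of 2 entries, a list of its own where there are three numbers: the shift along the tool's x, y, z in m, then the turn about the tool's y in rad. In form: [[[x, y, z], yaw], ...]. A call has 1 to 20 rows; each row shifts and turns the pose as measured when the row begins, along the tool's axes as they then stand; what a row does not reach is not made up. A row lasts 1/12 s, in which the tool goes at most 41.7 mm and 7.16 degrees, less where a joint would pass 70% of its speed; a pose out of reach is approached as far as the arm can. A call is refused whole if a number of a shift passes 0.0417 or a number of a turn 0.125, either way. A call with a gripper value outside its range is refused whole. "claw" is the closure, from -1 (fully open) to 1 (shut), set as the call begins (left out, the last holds). The fingers move at their own pace and stop on an object; the grip force is fixed at half the most. Time passes only in rows, so rows that do not move let the fingers close. It gives the time, the measured TCP pose, the force and the opening at its end, in the units of the state.
- arm.sense(): the state, without advancing time (a new reading comes with each control period).
- viewer.get_image(name): name is "side" or "top" or "wrist"; returns the picture (384x512x3 uint8, red, green, blue); there is no depth.
- viewer.get_calibration(name): a dict with "K" (3x3 intrinsics, pixels), "k1" (the pictures are not rectified: a ray, as slopes to the right and down, at radius r is drawn at 1 + k1 r^2 times it, then the intrinsics apply), "rvec" (rotation vector, rad) and "tvec" (3), from world to camera coordinates, as OpenCV has them; the wrist camera has in their place "hand_eye" (4x4, takes a point from camera to tool coordinates, whose origin is the TCP and whose axes are the tool frame's). Camera axes: x right, y down, z forward; pixel columns grow to the right and rows downward; lengths in m; the calibration is good to about 2 mm. A picture is of the moment at which its call begins: read the wrist's pose just before it. get_calibration takes no time and is no camera call.
- arm.sign_off(): hands the job in, once; it reports no verdict.
The state is a dict: "time": time; "joint_positions": joint angles; "qd": joint speeds; "effort": joint torques, N m; "tool_pos": TCP position; "tcp_rot": TCP orientation; "wrist_force": force on the tool from outside, world axes, zero at the start; "torque": the same for the moment, N m; "grip_width": opening from 0.0 (shut) to 1.0 (fully open).
Only numpy, scipy, OpenCV 4.12 (cv2) and the standard library are available. Lean on these libraries where they do the work, as an engineer would, in place of code of your own. Each camera call takes 0.05 s, during which the arm holds its last target.

## Working session

There is one attempt and no reset: what is moved stays moved. The work goes in short steps, Python scripts to look and compute and a tool call to move; the robot and the scene stay as the last step left them, time stands still between calls to the robot, and variables do not carry over. Pictures are saved under pics/ and viewed, and the job is handed in when it is done.

Besides the shell and the picture viewer there is one more tool, called after "Call:" as name([rows], argument=value, ...), one row to a line, values as JSON. drive_tool: Moves the arm, as the interface text tells. Its arguments: {"type":"object","properties":{"motion":{"type":"array","items":{"type":"array"}},"claw":{"type":"number"}},"required":["motion"]}

```bash
mkdir -p pics; ls; python3 - <<'E'
from station import arm, viewer
import cv2
s=arm.sense();print(s)
for n in ("top","side","wrist"):
    im=viewer.get_image(n);cv2.imwrite(f"pics/{n}0.png",im[:,:,::-1])
    print(n,viewer.get_calibration(n))
E
```

```text
pics
{'time': 0.0, 'joint_positions': array([ 1.06132378e+00,  9.18774086e-02,  1.23189505e+00, -1.69230133e-05,
        1.81981562e+00, -5.67081166e-02]), 'qd': array([ 0.00145264, -0.00030325, -0.00077588, -0.00055423, -0.00137117,
        0.00044727]), 'effort': array([-2.90809305e-05, -4.46442175e+01, -4.06457949e+01,  6.98813167e-02,
        2.89750798e-02, -1.62795864e-04]), 'tool_pos': array([0.26233297, 0.53927079, 0.22149061]), 'tcp_rot': array([-1.54340655,  0.35557542, -0.35471844]), 'wrist_force': array([ 0.41178523, -0.00122214, -0.2836609 ]), 'torque': array([-0.04377804,  0.03235656, -0.01816797]), 'grip_width': 0.9965834917756371}
top {'K': array([[351.31575494,   0.        , 253.31528831],
       [  0.        , 351.31575494, 193.61755474],
       [  0.        ,   0.        ,   1.        ]]), 'k1': -0.11128554599796918, 'rvec': array([ 2.23189629, -1.9772686 ,  0.19619505]), 'tvec': array([-0.04786297,  0.52262785,  1.13615064])}
side {'K': array([[465.89503162,   0.        , 259.525166  ],
       [  0.        , 465.89503162, 191.36833729],
       [  0.        ,   0.        ,   1.        ]]), 'k1': -0.11516185172102245, 'rvec': array([ 2.09670073, -0.85921601,  0.39801693]), 'tvec': array([-0.35594511,  0.29080899,  1.07877629])}
wrist {'K': array([[268.34724231,   0.        , 256.81059538],
       [  0.        , 268.34724231, 188.60214417],
       [  0.        ,   0.        ,   1.        ]]), 'k1': -0.03852926627165427, 'hand_eye': array([[ 1.14002424e-04,  9.57729451e-01,  2.87670448e-01,
        -7.87860281e-02],
       [ 1.19051123e-03, -2.87670376e-01,  9.57728739e-01,
        -1.61259837e-01],
       [ 9.99999285e-01,  2.33291500e-04, -1.17298278e-03,
         7.04107078e-04],
       [ 0.00000000e+00,  0.00000000e+00,  0.00000000e+00,
         1.00000000e+00]])}
```

View pics/top0.png

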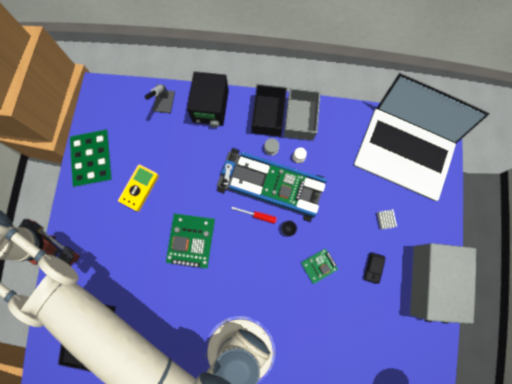

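View pics/side0.png

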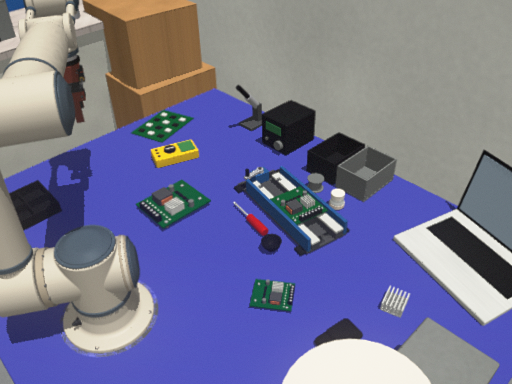

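View pics/wrist0.png

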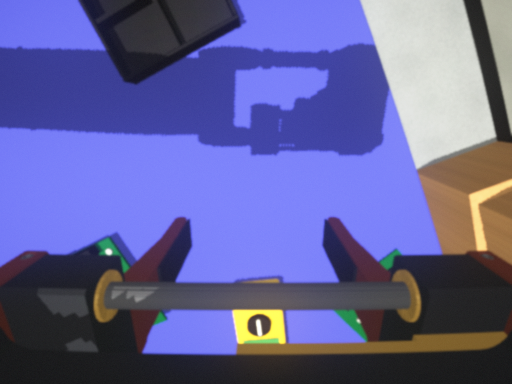

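The holder is at top px ~(220–327, 150–217), with the clip end on the left near (230,175) and the board near (285,187). I'll zoom in.

```bash
cat > h.py <<'E'
import numpy as np, cv2
from station import arm, viewer
from scipy.spatial.transform import Rotation as R
def cam(n):
    c=viewer.get_calibration(n)
    if n!="wrist":
        M=R.from_rotvec(c["rvec"]).as_matrix(); t=np.array(c["tvec"])
    else:
        s=arm.sense(); T=np.eye(4);T[:3,:3]=R.from_rotvec(s["tcp_rot"]).as_matrix();T[:3,3]=s["tool_pos"]
        W=np.linalg.inv(T@c["hand_eye"]); M=W[:3,:3];t=W[:3,3]
    return c["K"],c["k1"],M,t
def proj(C,P):
    K,k1,M,t=C;p=np.atleast_2d(P)@M.T+t; a=p[:,:2]/p[:,2:]; r2=(a**2).sum(1,keepdims=True)
    a=a*(1+k1*r2); return a@K[:2,:2].T+K[:2,2]
def ray(C,uv):
    K,k1,M,t=C
    a=cv2.undistortPoints(np.array(uv,float).reshape(-1,1,2),K,np.array([k1,0,0,0.])).reshape(-1,2)
    d=np.c_[a,np.ones(len(a))]@M; return -M.T@t,d
def plane(C,uv,z):
    o,d=ray(C,uv); return o+d*((z-o[2])/d[:,2:])
E
python3 - <<'E'
import cv2
a=cv2.imread("pics/top0.png")[140:230,205:340];cv2.imwrite("pics/top0z.png",cv2.resize(a,None,fx=5.9,fy=5.9,interpolation=cv2.INTER_CUBIC))
a=cv2.imread("pics/side0.png")[155:255,225:360];cv2.imwrite("pics/side0z.png",cv2.resize(a,None,fx=5.9,fy=5.9,interpolation=cv2.INTER_CUBIC))
E
```

```text
(no output)
```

View pics/top0z.png

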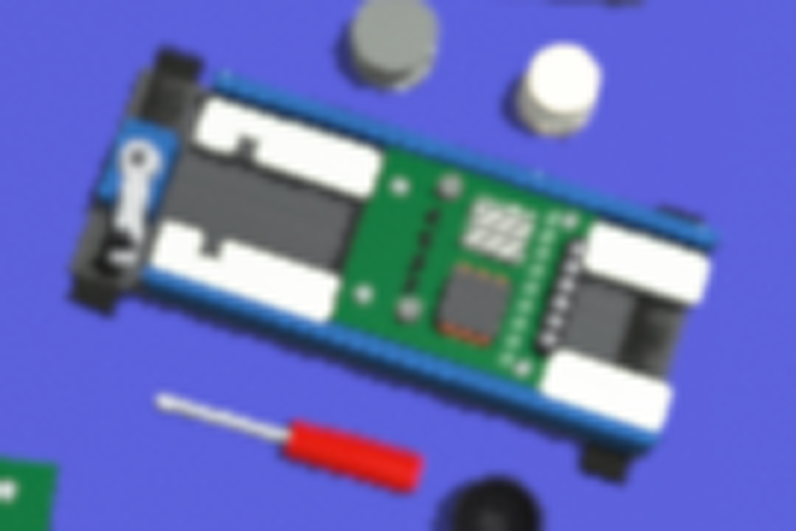

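View pics/side0z.png

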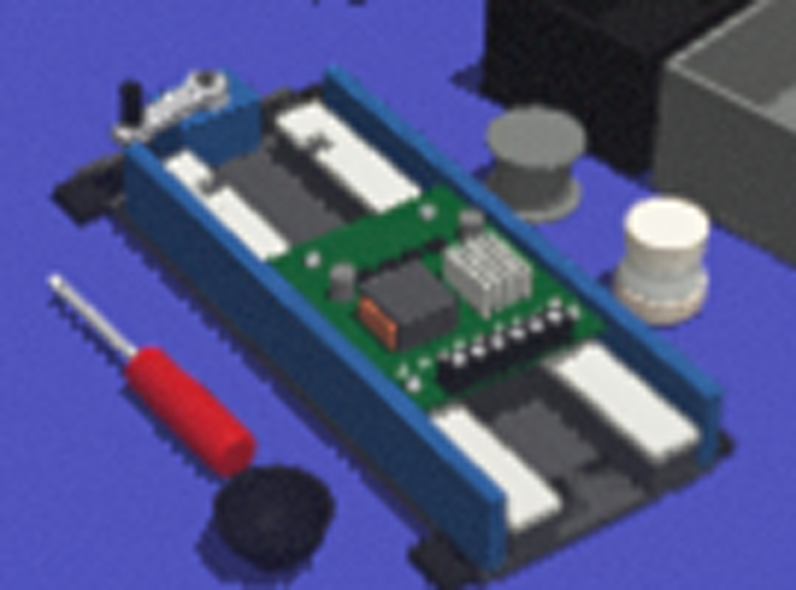

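```bash
cat > fit.py <<'E'
from h import *
from scipy.optimize import least_squares
C=cam("top");S=cam("side")
def tz(p): p=np.array(p,float);return (p+.5)/5.9-.5+[205,140]
def sz(p): p=np.array(p,float);return (p+.5)/5.9-.5+[225,155]
T=tz([[193,145],[168,224],[699,303],[674,378],[383,158],[333,321],[141,157]])
H=np.array([[140,27,35],[140,-27,35],[-170,27,35],[-170,-27,35]])
# sign: find which side is y+ later
P=plane(C,T[:4],.035);print("rail inner corners",P.round(4))
print("pivot",plane(C,T[6:],.0535))
f=(P[0]+P[1])/2;r=(P[2]+P[3])/2;d=f-r;print("len",np.linalg.norm(d),"width",np.linalg.norm(P[0]-P[1]),np.linalg.norm(P[2]-P[3]))
th=np.arctan2(d[1],d[0]);print("yaw",th)
ex=np.array([np.cos(th),np.sin(th),0]);ey=np.array([-ex[1],ex[0],0])
o=(f+r)/2-ex*(-.015);o[2]=0;print("origin",o)
print("pivot in holder",[(plane(C,T[6:],.0535)[0]-o)@e for e in(ex,ey)])
# checks in side image
hp=np.array([[140,27,35],[140,-27,35],[-170,27,35],[-170,-27,35],[165,0,53.5]])/1000
W=o+hp[:,:1]*ex+hp[:,1:2]*ey+hp[:,2:]*[0,0,1]
print("side zoom",((proj(S,W)-[225,155])*5.9).round(0)); print("top zoom",((proj(C,W)-[205,140])*5.9).round(0))
for n,u,z in (("board front",T[4:6],.049),):
    print(n,[((p-o)@ex,(p-o)@ey) for p in plane(C,u,z)])
for n,uv,z in (("cup",[500,520],.03),("jar",[565,75],.05),("spool",[398,25],.038),("sd tip",[160,400],.005),("sd end",[415,478],.02),("peg",[122,235],.0775),("rearface top",[575,240],.063),("rearface top2",[545,350],.063)):
    p=plane(C,[tz(uv)],z)[0];print(n,p.round(3),"holder",((p-o)@ex).round(4),((p-o)@ey).round(4))
E
python3 fit.py
```

```text
rail inner corners [[ 0.6259  0.0844  0.035 ]
 [ 0.5763  0.0927  0.035 ]
 [ 0.5665 -0.222   0.035 ]
 [ 0.5203 -0.2112  0.035 ]]
pivot [[0.60983407 0.11198789 0.0535    ]]
len 0.31053714491174905 width 0.050362040658943924 0.04745774250440393
yaw 1.3839949022532618
origin [ 0.57505264 -0.04929399  0.        ]
pivot in holder [np.float64(0.1649356066158811), np.float64(-0.0042235706792298575)]
side zoom [[186. 158.]
 [272. 123.]
 [568. 504.]
 [660. 457.]
 [202.  89.]]
top zoom [[164. 224.]
 [193. 140.]
 [671. 381.]
 [696. 295.]
 [136. 161.]]
board front [(np.float64(0.03038468625763984), np.float64(-0.047561215971651624)), (np.float64(0.029191922299331062), np.float64(0.05419280133471285))]
cup [ 0.427 -0.119  0.03 ] holder -0.0964 0.1327
jar [ 0.691 -0.129  0.05 ] holder -0.0573 -0.1287
spool [ 0.714 -0.028  0.038] holder 0.0466 -0.1327
sd tip [0.476 0.086 0.005] holder 0.1146 0.122
sd end [ 0.446 -0.069  0.02 ] holder -0.0428 0.1228
peg [0.556 0.114 0.077] holder 0.1568 0.0486
rearface top [ 0.588 -0.143  0.063] holder -0.0897 -0.0303
rearface top2 [ 0.522 -0.132  0.063] holder -0.0912 0.0366
```

```bash
cat > rel.py <<'E'
from h import *
# tool shift to a target TCP (world) + yaw about tool y
def rel(target,xdir_yaw=None):
    s=arm.sense();M=R.from_rotvec(s["tcp_rot"]).as_matrix()
    d=np.array(target)-s["tool_pos"]
    cur=np.arctan2(M[1,0],M[0,0])
    print("t",round(s["time"],2),"tcp",s["tool_pos"].round(4),"xyaw",cur.round(4),"ydir",M[:,1].round(3),"F",s["wrist_force"].round(2),"j",s["joint_positions"].round(2))
    print("world shift",d.round(4),"tool shift now",(M.T@d).round(4))
    if xdir_yaw is not None:
        a=-(xdir_yaw-cur); a=(a+np.pi)%(2*np.pi)-np.pi  # tool y is down
        print("turn about tool y",a.round(4),"shift in final axes",(R.from_rotvec([0,0,0]).as_matrix()@(M@R.from_rotvec([0,a,0]).as_matrix()).T@d).round(4))
o=np.array([0.57505,-0.0493,0]);yaw=1.384
ex=np.array([np.cos(yaw),np.sin(yaw),0]);ey=np.array([-ex[1],ex[0],0])
def H(x,y,z): return o+ex*x/1000+ey*y/1000+np.array([0,0,z/1000])
def toH(p): return np.array([(p-o)@ex,(p-o)@ey,p[2]])*1000
E
python3 -c "
from rel import *
t=H(-165,0,200);print(t);rel(t,yaw)"
```

```text
[ 0.54440753 -0.2114297   0.2       ]
t 0.15 tcp [0.2624 0.5394 0.2218] xyaw -0.4527 ydir [-0.001 -0.001 -1.   ] F [ 0.19  0.05 -0.1 ] j [ 1.06  0.09  1.23  0.    1.82 -0.06]
world shift [ 0.282  -0.7508 -0.0218] tool shift now [ 0.5821  0.0225 -0.5517]
turn about tool y -1.8367 shift in final axes [-0.6853  0.0225 -0.4166]
```

```bash
python3 -c "
from rel import *
psi=-.4527;d=(H(-165,0,200)-arm.sense()['tool_pos'])/20
rows=[]
for i in range(20):
    x=np.array([np.cos(psi),np.sin(psi),0]);z=np.array([-np.sin(psi),np.cos(psi),0])
    rows.append([[round(d@x,3),round(-d[2],3),round(d@z,3)],.065]);psi-=.065
print(rows)"
```

```text
[[[np.float64(0.029), np.float64(0.001), np.float64(-0.028)], 0.065], [[np.float64(0.031), np.float64(0.001), np.float64(-0.026)], 0.065], [[np.float64(0.032), np.float64(0.001), np.float64(-0.024)], 0.065], [[np.float64(0.034), np.float64(0.001), np.float64(-0.021)], 0.065], [[np.float64(0.035), np.float64(0.001), np.float64(-0.019)], 0.065], [[np.float64(0.036), np.float64(0.001), np.float64(-0.017)], 0.065], [[np.float64(0.037), np.float64(0.001), np.float64(-0.014)], 0.065], [[np.float64(0.038), np.float64(0.001), np.float64(-0.012)], 0.065], [[np.float64(0.039), np.float64(0.001), np.float64(-0.009)], 0.065], [[np.float64(0.039), np.float64(0.001), np.float64(-0.007)], 0.065], [[np.float64(0.04), np.float64(0.001), np.float64(-0.004)], 0.065], [[np.float64(0.04), np.float64(0.001), np.float64(-0.002)], 0.065], [[np.float64(0.04), np.float64(0.001), np.float64(0.001)], 0.065], [[np.float64(0.04), np.float64(0.001), np.float64(0.003)], 0.065], [[np.float64(0.04), np.float64(0.001), np.float64(0.006)], 0.065], [[np.float64(0.039), np.float64(0.001), np.float64(0.009)], 0.065], [[np.float64(0.039), np.float64(0.001), np.float64(0.011)], 0.065], [[np.float64(0.038), np.float64(0.001), np.float64(0.014)], 0.065], [[np.float64(0.037), np.float64(0.001), np.float64(0.016)], 0.065], [[np.float64(0.036), np.float64(0.001), np.float64(0.018)], 0.065]]
```

Call:
drive_tool([
  [[0.029,0.001,-0.028],0.065],
  [[0.031,0.001,-0.026],0.065],
  [[0.032,0.001,-0.024],0.065],
  [[0.034,0.001,-0.021],0.065],
  [[0.035,0.001,-0.019],0.065],
  [[0.036,0.001,-0.017],0.065],
  [[0.037,0.001,-0.014],0.065],
  [[0.038,0.001,-0.012],0.065],
  [[0.039,0.001,-0.009],0.065],
  [[0.039,0.001,-0.007],0.065],
  [[0.04,0.001,-0.004],0.065],
  [[0.04,0.001,-0.002],0.065],
], claw=1)

```text
time: 1.15
tool_pos: [0.4259, 0.0755, 0.2021]
tcp_rot: [-1.355, 0.975, -0.973]
wrist_force: [0.9, -0.1, -0.4]
grip_width: 0.128
```

```bash
python3 -c "
from rel import *
rel(H(-165,0,200),yaw-np.pi)"
```

```text
t 1.15 tcp [0.4259 0.0755 0.2021] xyaw -1.2538 ydir [-0.008 -0.009 -1.   ] F [ 0.88 -0.07 -0.4 ] j [ 0.1  -0.36  1.68 -0.01  1.83 -0.22]
world shift [ 0.1185 -0.2869 -0.0021] tool shift now [0.3095 0.0037 0.0232]
turn about tool y 0.5038 shift in final axes [0.2599 0.0037 0.1698]
```

Call:
drive_tool([
  [[0.034,0,0.003],0.056],
  [[0.034,0,0.005],0.056],
  [[0.034,0,0.007],0.056],
  [[0.033,0,0.009],0.056],
  [[0.033,0,0.011],0.056],
  [[0.032,0,0.013],0.056],
  [[0.031,0,0.015],0.056],
  [[0.031,0,0.016],0.056],
  [[0.029,0,0.018],0.056],
  [[0,0,0],0],
  [[0,0,0],0],
])

```text
time: 2.07
tool_pos: [0.5483, -0.2345, 0.1975]
tcp_rot: [-1.109, 1.381, -1.375]
wrist_force: [0.5, 0.1, 0.7]
grip_width: 0.008
```

```bash
python3 -c "
from rel import *
rel(H(-165,0,200),yaw-np.pi)
for n in ('top','side','wrist'):
    im=viewer.get_image(n)[:,:,::-1];cv2.imwrite(f'pics/{n}1.png',im)
C=cam('top')
a=cv2.imread('pics/top1.png')[140:230,205:340];cv2.imwrite('pics/top1z.png',cv2.resize(a,None,fx=5.9,fy=5.9,interpolation=cv2.INTER_CUBIC))
"
```

```text
t 2.07 tcp [ 0.5483 -0.2345  0.1975] xyaw -1.7981 ydir [-0.014 -0.007 -1.   ] F [0.52 0.06 0.7 ] j [-0.45  0.09  1.28 -0.01  1.78 -0.23]
world shift [-0.0039  0.0231  0.0025] tool shift now [-0.0216 -0.0026 -0.009 ]
turn about tool y -0.0405 shift in final axes [-0.0219 -0.0026 -0.0081]
```

View pics/top1z.png

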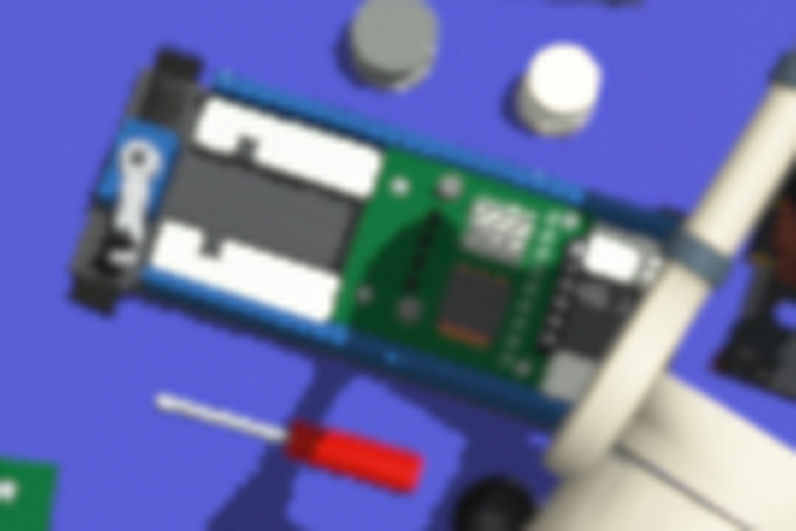

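View pics/wrist1.png

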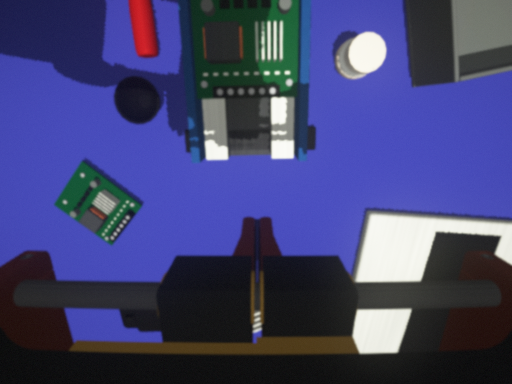

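View pics/side1.png

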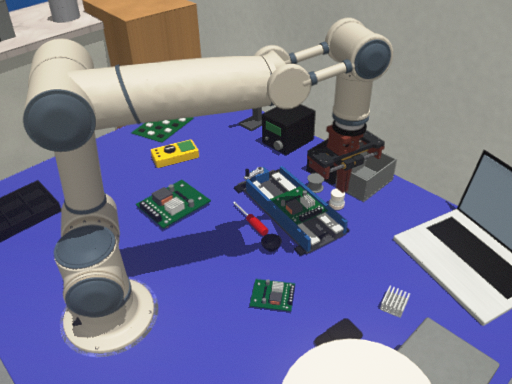

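```bash
python3 -c "
import cv2
a=cv2.imread('pics/wrist1.png')[0:170,175:325];cv2.imwrite('pics/w1z.png',cv2.resize(a,None,fx=4,fy=3.5,interpolation=cv2.INTER_CUBIC)[:600])
"
```

```text
(no output)
```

View pics/w1z.png

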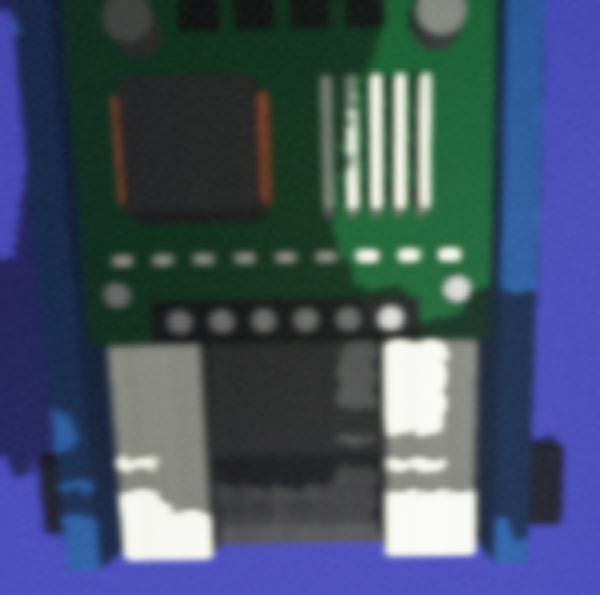

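```bash
python3 -c "
from rel import *
C=cam('wrist')
z=lambda p:(np.array(p,float)+.5)/[4,3.5]-.5+[175,0]
P=plane(C,z([[122,560],[215,558],[384,556],[476,553]]),.035)
for p in P: print('rail',toH(p).round(1))
for p in plane(C,z([[92,345],[490,338]]),.049): print('plate rear',toH(p).round(1))
for p in plane(C,z([[155,338],[417,335]]),.063): print('block rear',toH(p).round(1))
for p in plane(C,z([[70,345],[500,250],[30,200],[540,100]]),.055): print('guide',toH(p).round(1))
"
```

```text
rail [-165.4   56.5   35. ]
rail [-165.8   27.9   35. ]
rail [-166.9  -23.8   35. ]
rail [-166.9  -51.8   35. ]
plate rear [-93.9  55.5  49. ]
plate rear [-96.  -53.9  49. ]
block rear [-93.   35.7  63. ]
block rear [-94.9 -33.   63. ]
guide [-93.8  60.2  55. ]
guide [-71.1 -55.7  55. ]
guide [-52.1  66.5  55. ]
guide [-30.7 -65.7  55. ]
```

```bash
python3 -c "
from rel import *
rel(H(-125,1,43),1.38-np.pi)"
```

```text
t 2.22 tcp [ 0.5481 -0.2325  0.1983] xyaw -1.7953 ydir [-0.013 -0.007 -1.   ] F [ 0.34  0.98 -0.28] j [-0.45  0.08  1.28 -0.01  1.78 -0.23]
world shift [ 0.0028  0.0606 -0.1553] tool shift now [-0.0613  0.1548 -0.0091]
turn about tool y -0.0337 shift in final axes [-0.0615  0.1548 -0.0071]
```

Call:
drive_tool([
  [[-0.012,0.01,-0.002],-0.033],
  [[-0.015,0.02,-0.002],0],
  [[-0.015,0.02,-0.002],0],
  [[-0.013,0.02,-0.002],0],
  [[-0.007,0.02,0],0],
  [[0,0.02,0],0],
  [[0,0.015,0],0],
  [[0,0.012,0],0],
  [[0,0.005,0],0],
  [[0,0,0],0],
  [[0,0,0],0],
])

```text
time: 3.13
tool_pos: [0.551, -0.1545, 0.0599]
tcp_rot: [-1.13, 1.323, -1.342]
wrist_force: [-0.9, -0.8, -0.1]
grip_width: 0.006
```

```bash
python3 -c "
from rel import *
rel(H(-125,1,43),1.38-np.pi);print(toH(arm.sense()['tool_pos']))
for n in ('side','wrist'):
    im=viewer.get_image(n)[:,:,::-1];cv2.imwrite(f'pics/{n}2.png',im)
"
```

```text
t 3.13 tcp [ 0.551  -0.1545  0.0599] xyaw -1.7383 ydir [ 0.003 -0.011 -1.   ] F [-0.92 -0.78 -0.08] j [-0.33  0.04  1.57 -0.01  1.52 -0.16]
world shift [-0.0002 -0.0174 -0.0169] tool shift now [0.017  0.0171 0.0026]
turn about tool y 0.0233 shift in final axes [0.017  0.0171 0.003 ]
[-107.85100309    4.05831678   59.90715939]
```

View pics/wrist2.png

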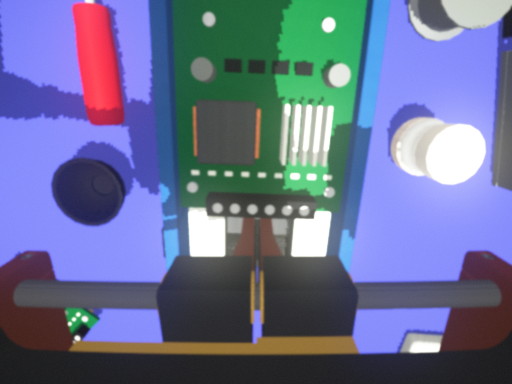

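View pics/side2.png

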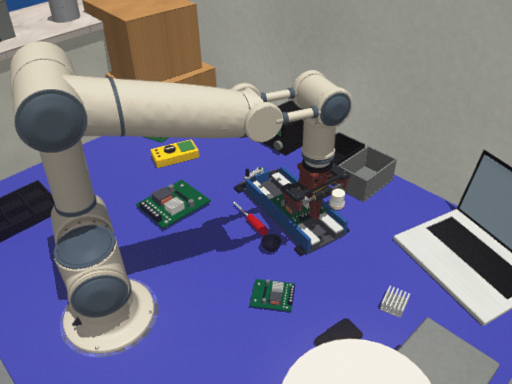

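Call:
drive_tool([
  [[0.006,0,0.002],0.02],
  [[0.005,0,0.001],0],
  [[0,0,0],0],
  [[0,0.006,0],0],
  [[0,0.006,0],0],
  [[0,0.004,0],0],
  [[0,0,0],0],
  [[0,0,0],0],
])

```text
time: 3.9
tool_pos: [0.5545, -0.1699, 0.0465]
tcp_rot: [-1.113, 1.335, -1.364]
wrist_force: [0.1, 0.5, 0.8]
grip_width: 0.004
```

```bash
python3 -c "
from rel import *
rel(H(-125,1,43),1.38-np.pi);print(toH(arm.sense()['tool_pos']))
for n in ('wrist',):
    im=viewer.get_image(n)[:,:,::-1];cv2.imwrite(f'pics/{n}3.png',im)
"
```

```text
t 3.9 tcp [ 0.5545 -0.1699  0.0465] xyaw -1.7634 ydir [ 0.01  -0.014 -1.   ] F [0.11 0.52 0.75] j [-0.35  0.06  1.57 -0.01  1.49 -0.16]
world shift [-0.0036 -0.002  -0.0035] tool shift now [ 0.0027  0.0035 -0.0032]
turn about tool y -0.0018 shift in final axes [ 0.0027  0.0035 -0.0032]
[-122.31280572   -2.18125296   46.54405012]
```

View pics/wrist3.png

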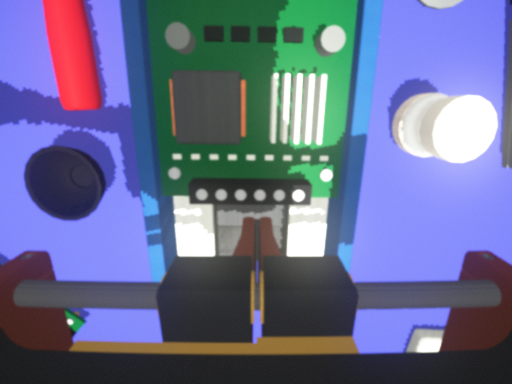

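Call:
drive_tool([
  [[-0.003,0.003,-0.002],0],
  [[-0.006,0.001,-0.001],0],
  [[-0.006,0,0],0],
  [[-0.006,0,0],0],
  [[-0.006,0,0],0],
  [[-0.006,0,0],0],
  [[-0.006,0,0],0],
  [[-0.006,0,0],0],
  [[0,0,0],0],
])

```text
time: 4.7
tool_pos: [0.5607, -0.1215, 0.042]
tcp_rot: [-1.115, 1.333, -1.367]
wrist_force: [-0.0, -1.0, -0.1]
grip_width: 0.006
```

```bash
python3 -c "
from rel import *
rel(H(-15,0,43),1.38-np.pi);print(toH(arm.sense()['tool_pos']))
for n in ('wrist',):
    im=viewer.get_image(n)[:,:,::-1];cv2.imwrite(f'pics/{n}4.png',im)
"
```

```text
t 4.7 tcp [ 0.5607 -0.1215  0.042 ] xyaw -1.7636 ydir [ 0.01  -0.017 -1.   ] F [-0.   -1.   -0.12] j [-0.26  0.05  1.6  -0.01  1.48 -0.07]
world shift [0.0116 0.0575 0.001 ] tool shift now [-0.0586 -0.0019  0.0004]
turn about tool y -0.002 shift in final axes [-0.0586 -0.0019  0.0005]
[-73.63550928   0.73427097  41.98478016]
```

View pics/wrist4.png

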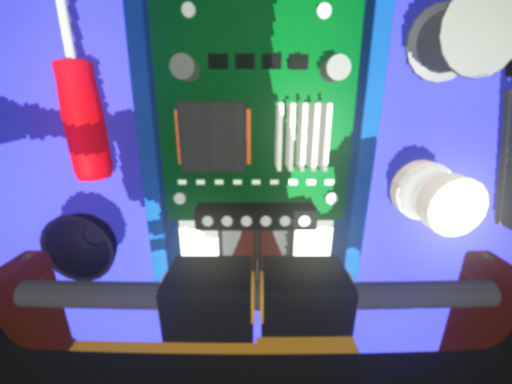

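```bash
python3 -c "
from rel import *
C=cam('wrist')
for p in plane(C,[[200,228],[312,228]],.063): print(toH(p).round(1))
print(toH(plane(C,[[200,175]],.035)[0]))
"
```

```text
[-59.4  33.1  63. ]
[-60.2 -30.9  63. ]
[-35.50441905  36.6687551   35.        ]
```

Call:
drive_tool([
  [[-0.006,0,0],0],
  [[-0.006,0,0],0],
  [[-0.006,0,0],0],
  [[-0.006,0,0],0],
  [[-0.006,0,0],0],
  [[-0.005,0,0],0],
  [[-0.004,0,0],0],
  [[-0.002,0,0],0],
  [[0,0,0],0],
])

```text
time: 5.5
tool_pos: [0.5695, -0.0787, 0.042]
tcp_rot: [-1.116, 1.332, -1.37]
wrist_force: [-0.4, -1.5, 0.2]
grip_width: 0.003
```

```bash
python3 -c "
from rel import *
rel(H(-15,0,43),1.38-np.pi);print(toH(arm.sense()['tool_pos']))
for n in ('wrist','top'):
    im=viewer.get_image(n)[:,:,::-1];cv2.imwrite(f'pics/{n}5.png',im)
a=cv2.imread('pics/top5.png')[140:230,205:340];cv2.imwrite('pics/top5z.png',cv2.resize(a,None,fx=5.9,fy=5.9,interpolation=cv2.INTER_CUBIC))
"
```

```text
t 5.5 tcp [ 0.5695 -0.0787  0.042 ] xyaw -1.7643 ydir [ 0.011 -0.02  -1.   ] F [-0.39 -1.5   0.19] j [-0.19  0.05  1.59 -0.02  1.48  0.01]
world shift [0.0028 0.0146 0.001 ] tool shift now [-0.0149 -0.0013 -0.    ]
turn about tool y -0.0027 shift in final axes [-0.0149 -0.0013 -0.    ]
[-2.98858105e+01  3.50029411e-02  4.19780472e+01]
```

View pics/wrist5.png

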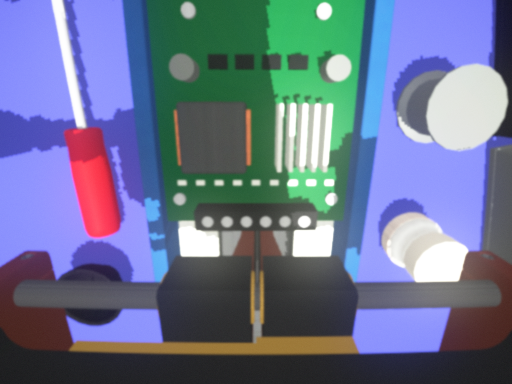

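View pics/top5z.png

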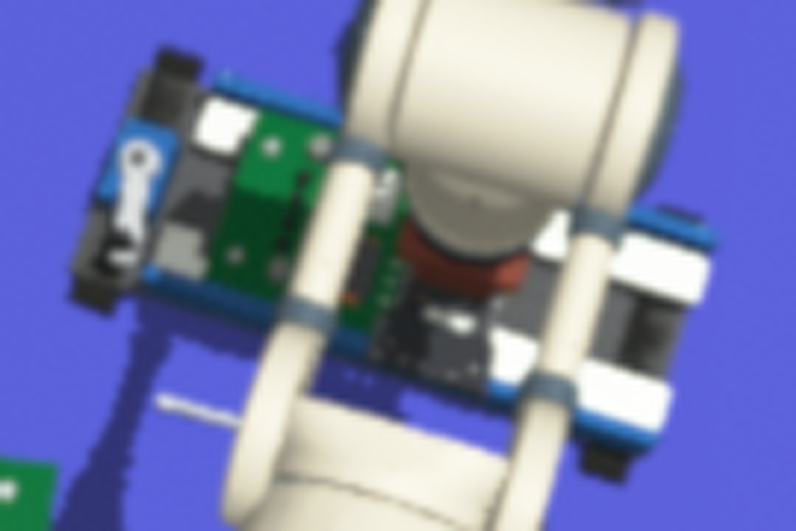

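```bash
python3 -c "
from rel import *
C=cam('top');tz=lambda p:(np.array(p,float)+.5)/5.9-.5+[205,140]
for p in plane(C,tz([[260,112],[210,278]]),.049):print(toH(p))"
```

```text
[107.60350902 -52.5511199   49.        ]
[104.54187245  51.48757429  49.        ]
```

Call:
drive_tool([
  [[-0.003,0,0],0],
  [[-0.003,0,0],0],
  [[-0.003,0,0],0],
  [[0,0,0],0],
])

```text
time: 5.93
tool_pos: [0.5711, -0.0698, 0.0417]
tcp_rot: [-1.115, 1.333, -1.371]
wrist_force: [-0.2, 0.7, -0.1]
grip_width: 0.007
```

Call:
drive_tool([
  [[-0.002,0,0],0],
  [[-0.002,0,0],0],
])

```text
time: 6.1
tool_pos: [0.5719, -0.0649, 0.0414]
tcp_rot: [-1.115, 1.334, -1.369]
wrist_force: [-1.0, -3.1, 0.6]
grip_width: 0.008
```

Call:
drive_tool([
  [[-0.002,0,0],0],
  [[-0.002,0,0],0],
])

```text
time: 6.27
tool_pos: [0.5726, -0.0613, 0.0414]
tcp_rot: [-1.116, 1.333, -1.371]
wrist_force: [-0.0, -3.3, 1.3]
grip_width: 0.006
```

```bash
python3 -c "
from rel import *
rel(H(-15,0,43),1.38-np.pi);print(toH(arm.sense()['tool_pos']))
for n in ('wrist','top'):
    im=viewer.get_image(n)[:,:,::-1];cv2.imwrite(f'pics/{n}6.png',im)
a=cv2.imread('pics/top6.png')[140:230,205:340];cv2.imwrite('pics/top6z.png',cv2.resize(a,None,fx=5.9,fy=5.9,interpolation=cv2.INTER_CUBIC))
"
```

```text
t 6.27 tcp [ 0.5726 -0.0613  0.0414] xyaw -1.7656 ydir [ 0.01  -0.019 -1.   ] F [-0.02 -3.3   1.33] j [-0.15  0.06  1.59 -0.02  1.48  0.04]
world shift [-0.0004 -0.0028  0.0016] tool shift now [ 0.0028 -0.0015  0.0002]
turn about tool y -0.004 shift in final axes [ 0.0028 -0.0015  0.0002]
[-12.22007756   0.15004683  41.42159708]
```

View pics/wrist6.png

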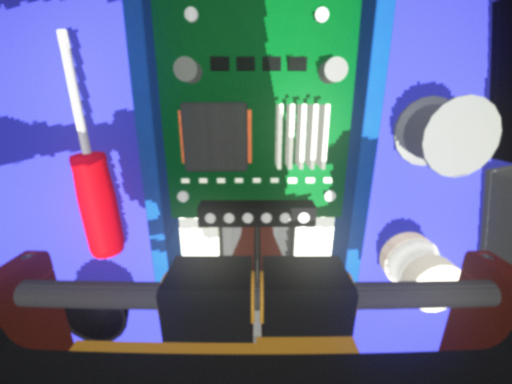

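View pics/top6z.png

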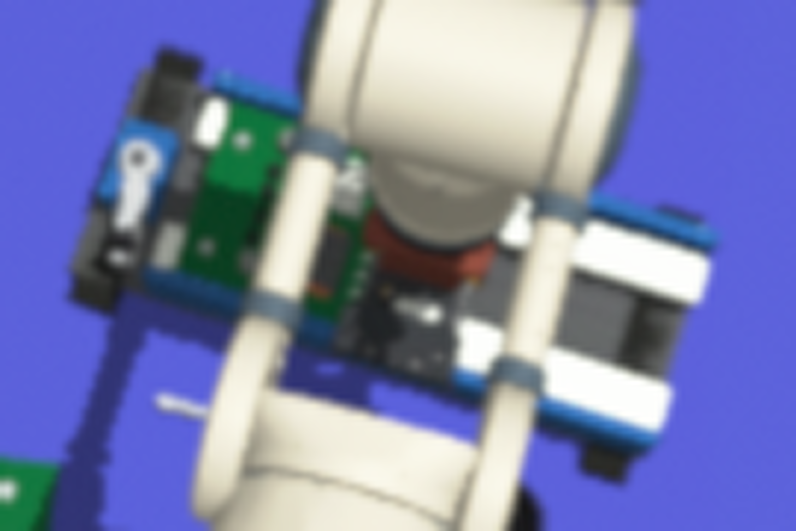

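Call:
drive_tool([
  [[-0.002,0,0],0],
])

```text
time: 6.45
tool_pos: [0.573, -0.0591, 0.0414]
tcp_rot: [-1.115, 1.333, -1.37]
wrist_force: [-2.8, -6.4, 2.2]
grip_width: 0.007
```

Call:
drive_tool([
  [[-0.002,0,0],0],
])

```text
time: 6.53
tool_pos: [0.573, -0.0588, 0.0415]
tcp_rot: [-1.118, 1.333, -1.373]
wrist_force: [-4.0, -11.1, 2.0]
grip_width: 0.001
```

Call:
drive_tool([
  [[-0.002,0,0],0],
])

```text
time: 6.62
tool_pos: [0.5729, -0.0589, 0.0415]
tcp_rot: [-1.121, 1.332, -1.377]
wrist_force: [-2.7, -9.1, 1.3]
grip_width: 0.006
```

Call:
drive_tool([
  [[0.006,0,0],0],
  [[0.012,0,0],0],
  [[0.008,-0.01,0],0],
  [[0,-0.025,0],0],
  [[0,-0.03,0],0],
  [[0,-0.03,0],0],
  [[0,-0.02,0],0],
  [[0,-0.01,0],0],
  [[0,0,0],0],
  [[0,0,0],0],
])

```text
time: 7.45
tool_pos: [0.5644, -0.0845, 0.1737]
tcp_rot: [-1.117, 1.338, -1.371]
wrist_force: [-0.2, -0.2, -0.0]
grip_width: 0.006
```

```bash
python3 -c "
from rel import *
rel(H(180,65,180),1.38-np.pi);print(toH(arm.sense()['tool_pos']))
for n in ('wrist','side'):
    im=viewer.get_image(n)[:,:,::-1];cv2.imwrite(f'pics/{n}7.png',im)
a=cv2.imread('pics/side7.png')[155:255,225:360];cv2.imwrite('pics/side7z.png',cv2.resize(a,None,fx=5.9,fy=5.9,interpolation=cv2.INTER_CUBIC))
"
```

```text
t 7.45 tcp [ 0.5644 -0.0845  0.1737] xyaw -1.768 ydir [ 0.006 -0.019 -1.   ] F [-0.18 -0.23 -0.02] j [-0.2  -0.    1.41 -0.02  1.72 -0.  ]
world shift [-0.0198  0.2241  0.0063] tool shift now [-0.2158 -0.0106 -0.0632]
turn about tool y -0.0064 shift in final axes [-0.2162 -0.0106 -0.0618]
[-36.56701458   3.96918301 173.7344487 ]
```

View pics/wrist7.png

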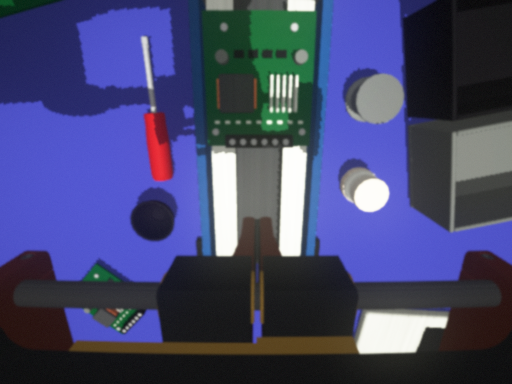

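View pics/side7z.png

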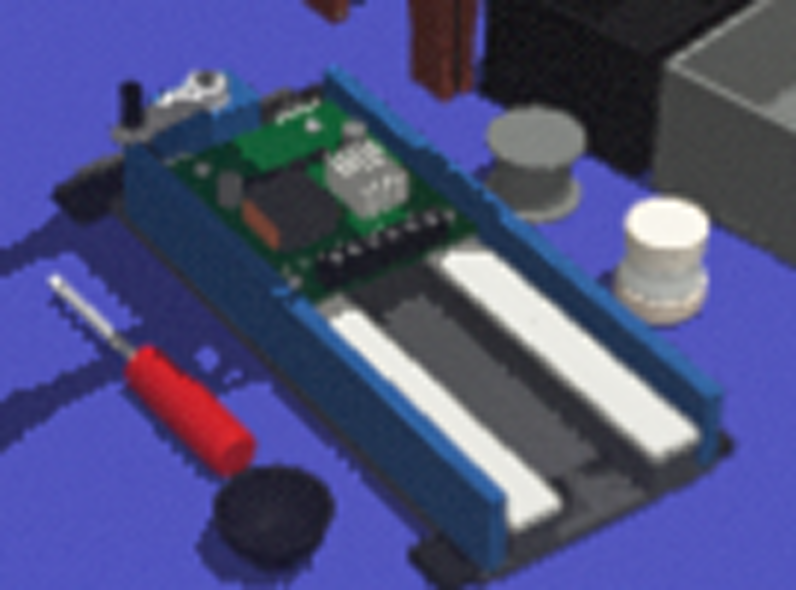

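Call:
drive_tool([
  [[-0.02,0,0],0],
  [[-0.03,0,0],0],
  [[-0.03,0,-0.003],0],
  [[-0.03,0,-0.003],0],
  [[-0.02,0,-0.003],0],
  [[-0.01,0,0],0],
  [[0,0,0],0],
  [[0,0,0],0],
  [[0,0,0],0],
])

```text
time: 8.3
tool_pos: [0.5777, 0.0579, 0.1526]
tcp_rot: [-1.138, 1.36, -1.362]
wrist_force: [-0.9, -0.1, 0.0]
grip_width: 0.006
```

```bash
python3 -c "
from rel import *
rel(H(180,65,180),1.38-np.pi);print(toH(arm.sense()['tool_pos']))
s=arm.sense();np.save('p8.npy',np.r_[s['tool_pos'],s['tcp_rot']])
im=viewer.get_image('wrist')[:,:,::-1];cv2.imwrite(f'pics/wrist8.png',im)
a=im[60:250,170:350];cv2.imwrite('pics/w8z.png',cv2.resize(a,None,fx=3,fy=3,interpolation=cv2.INTER_CUBIC))
"
```

```text
t 8.3 tcp [0.5777 0.0579 0.1526] xyaw -1.7703 ydir [-0.021 -0.019 -1.   ] F [-0.91 -0.06  0.04] j [ 0.05  0.06  1.39 -0.02  1.72  0.25]
world shift [-0.033   0.0818  0.0274] tool shift now [-0.0729 -0.0283 -0.0491]
turn about tool y -0.0087 shift in final axes [-0.0734 -0.0283 -0.0485]
[105.79292575  17.34155434 152.59361796]
```

View pics/wrist8.png

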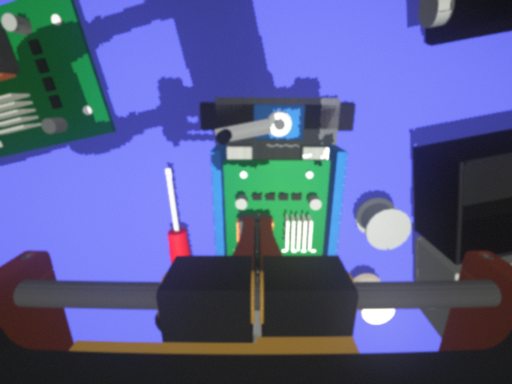

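View pics/w8z.png

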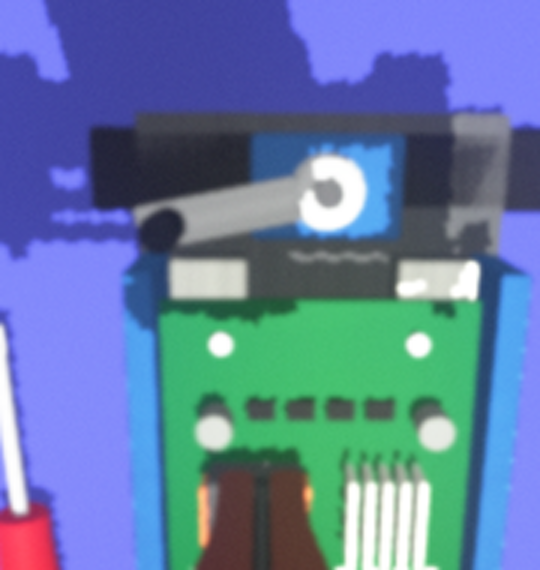

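```bash
python3 -c "
from rel import *
C=cam('wrist');z=lambda p:(np.array(p,float)+.5)/3-.5+[170,60]
pv=plane(C,z([[328,192]]),.0535)[0];pg=plane(C,z([[161,228]]),.0655)[0]
rc=plane(C,z([[170,261],[247,261],[398,261],[478,262]]),.035)
for n,p in (('piv',pv),('peg',pg),*[('r',r) for r in rc]):print(n,p.round(4),toH(p).round(1))
d=pg-pv;print(np.hypot(*d[:2]))
"
```

```text
piv [0.6094 0.1155 0.0535] [168.3  -3.1  53.5]
peg [0.5572 0.1161 0.0655] [159.2  48.2  65.5]
r [0.5527 0.1017 0.035 ] [144.2  50.   35. ]
r [0.5788 0.0965 0.035 ] [143.9  23.4  35. ]
r [0.6298 0.0863 0.035 ] [143.4 -28.6  35. ]
r [0.6567 0.0806 0.035 ] [142.8 -56.1  35. ]
0.05211454544646949
```

```bash
cat >> rel.py <<'E'
yaw=1.368
ex=np.array([np.cos(yaw),np.sin(yaw),0]);ey=np.array([-ex[1],ex[0],0])
o=np.array([0.6094,0.1155,0])-.165*ex
E
python3 -c "
from rel import *
rel(H(176,72,110),-.988);print(toH(arm.sense()['tool_pos']))"
```

```text
t 8.35 tcp [0.5776 0.0575 0.1526] xyaw -1.7709 ydir [-0.022 -0.019 -1.   ] F [-0.08 -0.46 -0.37] j [ 0.05  0.06  1.39 -0.02  1.72  0.25]
world shift [-0.0365  0.0833 -0.0426] tool shift now [-0.0753  0.0417 -0.0517]
turn about tool y -0.7829 shift in final axes [-0.0898  0.0417  0.0165]
[101.77965364  19.42769175 152.59572681]
```

Call:
drive_tool([
  [[-0.0095,0,-0.006],-0.098],
  [[-0.01,0,-0.005],-0.098],
  [[-0.0105,0,-0.004],-0.098],
  [[-0.011,0,-0.003],-0.098],
  [[-0.0112,0,-0.002],-0.098],
  [[-0.0112,0,-0.001],-0.098],
  [[-0.0112,0,0],-0.098],
  [[-0.011,0,0.001],-0.09],
  [[0,0,0],0],
  [[0,0,0],0],
])

```text
time: 9.18
tool_pos: [0.5451, 0.1298, 0.1522]
tcp_rot: [-1.462, 0.772, -0.761]
wrist_force: [-0.3, 0.2, 0.3]
grip_width: 0.003
```

```bash
python3 -c "
from rel import *
rel(H(176,72,61),-.988);print(toH(arm.sense()['tool_pos']))"
```

```text
t 9.18 tcp [0.5451 0.1298 0.1522] xyaw -0.979 ydir [-0.02  -0.023 -1.   ] F [-0.27  0.19  0.34] j [ 0.18  0.    1.44 -0.02  1.72 -0.41]
world shift [-0.004   0.011  -0.0912] tool shift now [-0.012   0.0909  0.0055]
turn about tool y 0.009 shift in final axes [-0.0121  0.0909  0.0054]
[166.01994239  65.90552043 152.15962534]
```

Call:
drive_tool([
  [[-0.006,0,0.003],0],
  [[-0.006,0.004,0.003],0],
  [[0,0.015,0],0],
  [[0,0.016,0],0],
  [[0,0.016,0],0],
  [[0,0.012,0],0],
  [[0,0.006,0],0],
  [[0,0,0],0],
  [[0,0,0],0],
])

```text
time: 9.93
tool_pos: [0.5441, 0.1394, 0.0799]
tcp_rot: [-1.456, 0.785, -0.778]
wrist_force: [0.2, 0.5, -0.1]
grip_width: 0.005
```

```bash
python3 -c "
from rel import *
rel(H(176,72,61),-.988);print(toH(arm.sense()['tool_pos']))
for n in ('wrist','side'):
    im=viewer.get_image(n)[:,:,::-1];cv2.imwrite(f'pics/{n}9.png',im)
a=cv2.imread('pics/side9.png')[155:255,225:360];cv2.imwrite('pics/side9z.png',cv2.resize(a,None,fx=5.9,fy=5.9,interpolation=cv2.INTER_CUBIC))
"
```

```text
t 9.93 tcp [0.5441 0.1394 0.0799] xyaw -0.9988 ydir [-0.017 -0.023 -1.   ] F [ 0.16  0.49 -0.07] j [ 0.2   0.03  1.55 -0.02  1.59 -0.37]
world shift [-0.003   0.0013 -0.0189] tool shift now [-0.0029  0.0189 -0.0013]
turn about tool y -0.0108 shift in final axes [-0.003   0.0189 -0.0013]
[175.30098292  68.76829171  79.87950495]
```

View pics/wrist9.png

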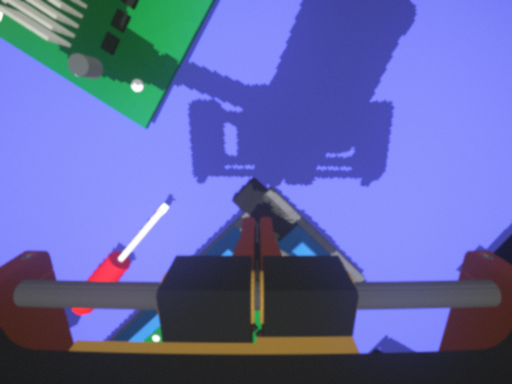

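View pics/side9z.png

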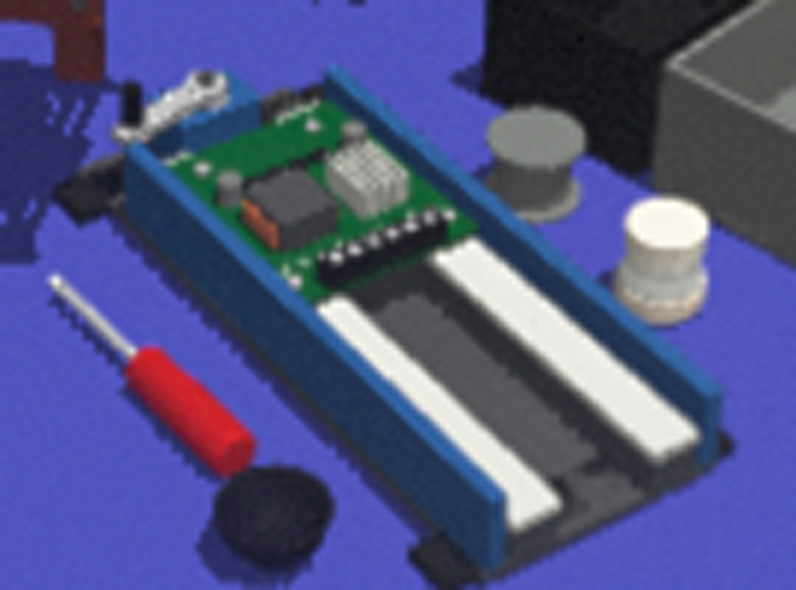

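Call:
drive_tool([
  [[-0.003,0.005,-0.001],0],
  [[0,0.007,0],0],
  [[0,0.006,0],0],
  [[0,0,0],0],
  [[0,0,0],0],
])

```text
time: 10.45
tool_pos: [0.543, 0.1417, 0.0637]
tcp_rot: [-1.451, 0.781, -0.782]
wrist_force: [0.0, -0.3, -0.2]
grip_width: 0.007
```

```bash
python3 -c "
from rel import *
rel(H(176,72,60),-.988);print(toH(arm.sense()['tool_pos']))
M=R.from_rotvec(arm.sense()['tcp_rot']).as_matrix()
off=18
# straight waypoints along peg arc
p0=arm.sense()['tool_pos']
for th in (.19,.4,.6,.8,1.0,1.2,1.4,1.6):
    t=H(165-52*np.sin(th)+off*.707,52*np.cos(th)+off*.707,60);print(th,((M.T@(t-p0))*1000).round(1))
"
```

```text
t 10.45 tcp [0.543  0.1417 0.0637] xyaw -0.9989 ydir [-0.011 -0.021 -1.   ] F [ 0.   -0.26 -0.23] j [ 0.21  0.03  1.58 -0.02  1.55 -0.36]
world shift [-0.0019 -0.0009 -0.0037] tool shift now [-0.0003  0.0038 -0.002 ]
turn about tool y -0.0109 shift in final axes [-0.0003  0.0038 -0.002 ]
[177.29362106  70.3491458   63.7324763 ]
0.19 [11.3  3.9 -1.8]
0.4 [20.9  4.1 -6.8]
0.6 [30.9  4.3 -9.6]
0.8 [ 41.3   4.4 -10.4]
1.0 [51.6  4.5 -9.1]
1.2 [61.4  4.6 -5.8]
1.4 [70.4  4.6 -0.6]
1.6 [78.2  4.5  6.3]
```

Call:
drive_tool([
  [[0.004,0.001,-0.001],0],
  [[0.004,0.001,-0.001],0],
  [[0.004,0,-0.001],0],
  [[0.004,0,-0.002],0],
  [[0.005,0,-0.002],0],
  [[0.005,0,-0.001],0],
  [[0.005,0,-0.001],0],
])

```text
time: 11.03
tool_pos: [0.5517, 0.1089, 0.062]
tcp_rot: [-1.452, 0.782, -0.778]
wrist_force: [-1.3, 1.2, -0.3]
grip_width: 0.005
```

```bash
python3 -c "
from rel import *
rel(H(176,72,60),-.988);print(toH(arm.sense()['tool_pos']))
for n in ('side',):
    im=viewer.get_image(n)[:,:,::-1];cv2.imwrite(f'pics/{n}10.png',im)
a=cv2.imread('pics/side10.png')[145:245,215:350];cv2.imwrite('pics/side10z.png',cv2.resize(a,None,fx=5.9,fy=5.9,interpolation=cv2.INTER_CUBIC))
"
```

```text
t 11.03 tcp [0.5517 0.1089 0.062 ] xyaw -0.9975 ydir [-0.014 -0.02  -1.   ] F [-1.3   1.25 -0.33] j [ 0.15  0.04  1.57 -0.02  1.55 -0.43]
world shift [-0.0106  0.0319 -0.002 ] tool shift now [-0.0325  0.0015  0.0084]
turn about tool y -0.0095 shift in final axes [-0.0325  0.0015  0.0087]
[146.91457193  55.20438842  61.99385315]
```

View pics/side10z.png

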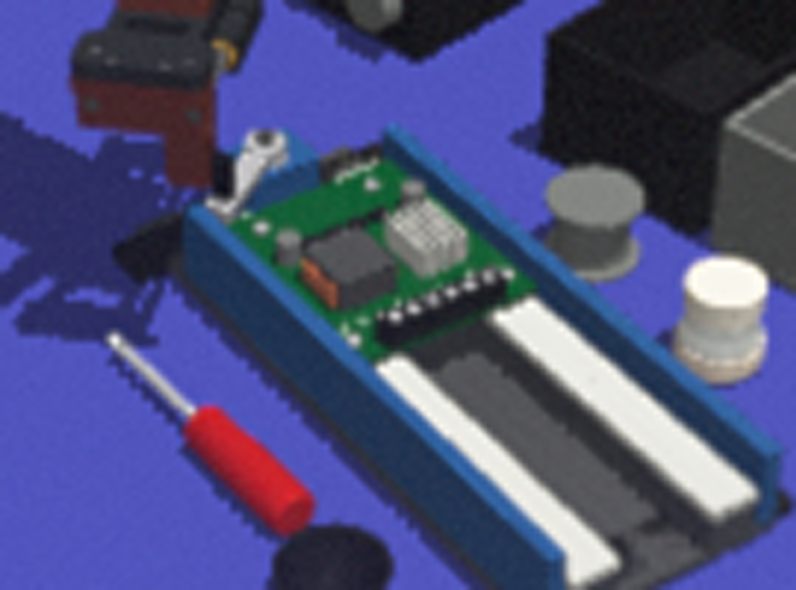

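Call:
drive_tool([
  [[0.005,0.001,0],0],
  [[0.005,0,0],0],
  [[0.005,0,0.001],0],
  [[0.004,0,0.002],0],
  [[0.004,0,0.002],0],
  [[0.004,0,0.003],0],
])

```text
time: 11.58
tool_pos: [0.5752, 0.0867, 0.0612]
tcp_rot: [-1.452, 0.783, -0.78]
wrist_force: [-1.5, 0.2, -0.1]
grip_width: 0.006
```

```bash
python3 -c "
from rel import *
th=1.6;rel(H(165-52*np.sin(th)+18*.707,52*np.cos(th)+18*.707,61),-.988);print(toH(arm.sense()['tool_pos']))
for n in ('side',):
    im=viewer.get_image(n)[:,:,::-1];cv2.imwrite(f'pics/{n}11.png',im)
a=cv2.imread('pics/side11.png')[145:245,215:350];cv2.imwrite('pics/side11z.png',cv2.resize(a,None,fx=5.9,fy=5.9,interpolation=cv2.INTER_CUBIC))
"
```

```text
t 11.58 tcp [0.5752 0.0867 0.0612] xyaw -0.9993 ydir [-0.013 -0.021 -1.   ] F [-1.51  0.21 -0.06] j [ 0.1   0.09  1.52 -0.02  1.55 -0.47]
world shift [ 0.0153 -0.0074 -0.0002] tool shift now [0.0145 0.0002 0.0088]
turn about tool y -0.0113 shift in final axes [0.0146 0.0002 0.0087]
[129.92544103  27.66051958  61.2479244 ]
```

View pics/side11z.png

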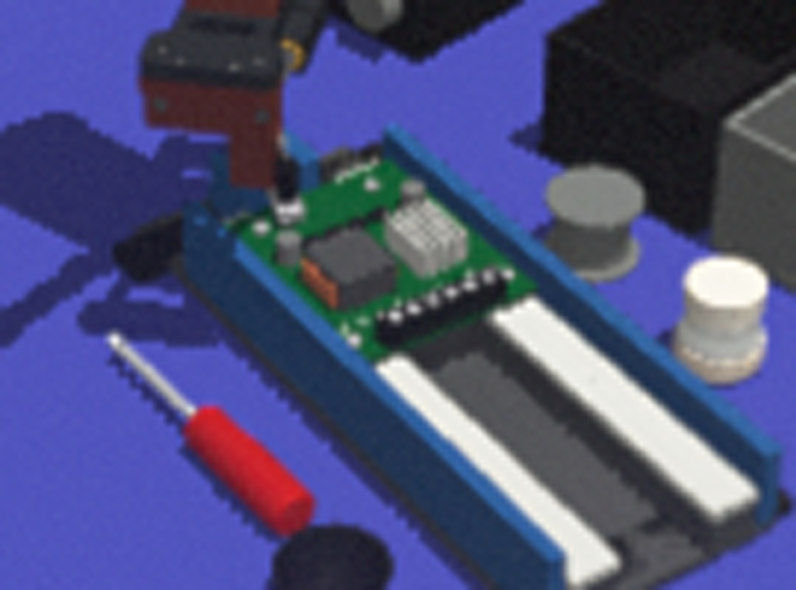

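Clip is passing over the board's front edge. I'll continue to the stop.

Call:
drive_tool([
  [[0.004,0,0.002],0],
  [[0.004,0,0.002],0],
  [[0.003,0,0.002],0],
])

```text
time: 11.88
tool_pos: [0.5883, 0.0804, 0.0612]
tcp_rot: [-1.452, 0.782, -0.781]
wrist_force: [-1.2, 1.0, 1.4]
grip_width: 0.004
```

Call:
drive_tool([
  [[0.003,0,0.002],0],
  [[0.002,0,0.002],0],
])

```text
time: 12.05
tool_pos: [0.5931, 0.0794, 0.0609]
tcp_rot: [-1.452, 0.786, -0.776]
wrist_force: [-14.1, 6.8, 5.8]
grip_width: 0.011
```

```bash
python3 -c "
from rel import *
th=1.6;rel(H(165-52*np.sin(th)+18*.707,52*np.cos(th)+18*.707,61),-.988);print(toH(arm.sense()['tool_pos']))
for n in ('side',):
    im=viewer.get_image(n)[:,:,::-1];cv2.imwrite(f'pics/{n}12.png',im)
a=cv2.imread('pics/side12.png')[145:245,215:350];cv2.imwrite('pics/side12z.png',cv2.resize(a,None,fx=5.9,fy=5.9,interpolation=cv2.INTER_CUBIC))
"
```

```text
t 12.05 tcp [0.5931 0.0794 0.0609] xyaw -0.9985 ydir [-0.018 -0.019 -1.   ] F [-14.06   6.85   5.82] j [ 0.09  0.13  1.47 -0.02  1.56 -0.49]
world shift [-0.0026 -0.      0.0001] tool shift now [-0.0013 -0.0001 -0.0022]
turn about tool y -0.0105 shift in final axes [-0.0014 -0.0001 -0.0022]
[126.3110486    8.71169276  60.88531416]
```

View pics/side12z.png

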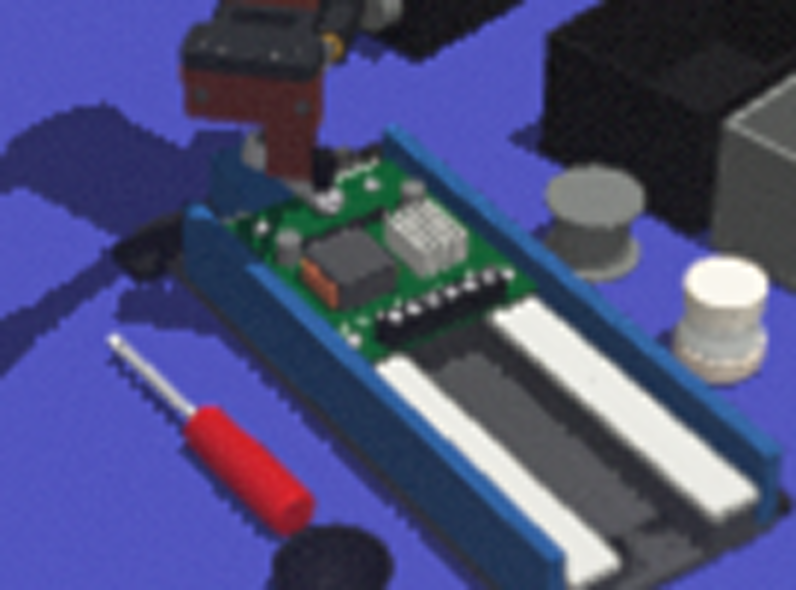

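Call:
drive_tool([
  [[-0.005,0,0],0],
  [[-0.01,0,0],0],
  [[-0.01,-0.005,0],0],
  [[0,-0.02,0],0],
  [[0,-0.03,0],0],
  [[-0.01,-0.03,-0.01],0],
  [[-0.02,-0.02,-0.02],0],
  [[-0.02,-0.01,-0.03],0],
  [[-0.02,0,-0.03],0],
  [[-0.02,0,-0.03],0],
  [[-0.01,0,-0.02],0],
  [[0,0,0],0],
  [[0,0,0],0],
])

```text
time: 13.18
tool_pos: [0.4015, 0.118, 0.1882]
tcp_rot: [-1.446, 0.773, -0.782]
wrist_force: [0.6, -0.2, 0.7]
grip_width: 0.004
```

```bash
python3 -c "
from rel import *
rel(H(105,20,160),-1.77)
for n in ('side','top','wrist'):
    im=viewer.get_image(n)[:,:,::-1];cv2.imwrite(f'pics/{n}13.png',im)
a=cv2.imread('pics/side13.png')[145:245,215:350];cv2.imwrite('pics/side13z.png',cv2.resize(a,None,fx=5.9,fy=5.9,interpolation=cv2.INTER_CUBIC))
a=cv2.imread('pics/top13.png')[140:230,205:340];cv2.imwrite('pics/top13z.png',cv2.resize(a,None,fx=5.9,fy=5.9,interpolation=cv2.INTER_CUBIC))
"
```

```text
t 13.18 tcp [0.4015 0.118  0.1882] xyaw -0.995 ydir [-0.004 -0.018 -1.   ] F [ 0.61 -0.19  0.75] j [ 0.22 -0.4   1.73 -0.02  1.82 -0.36]
world shift [ 0.1762 -0.0573 -0.0282] tool shift now [0.1436 0.0286 0.117 ]
turn about tool y 0.775 shift in final axes [0.0207 0.0286 0.1841]
```

View pics/side13z.png

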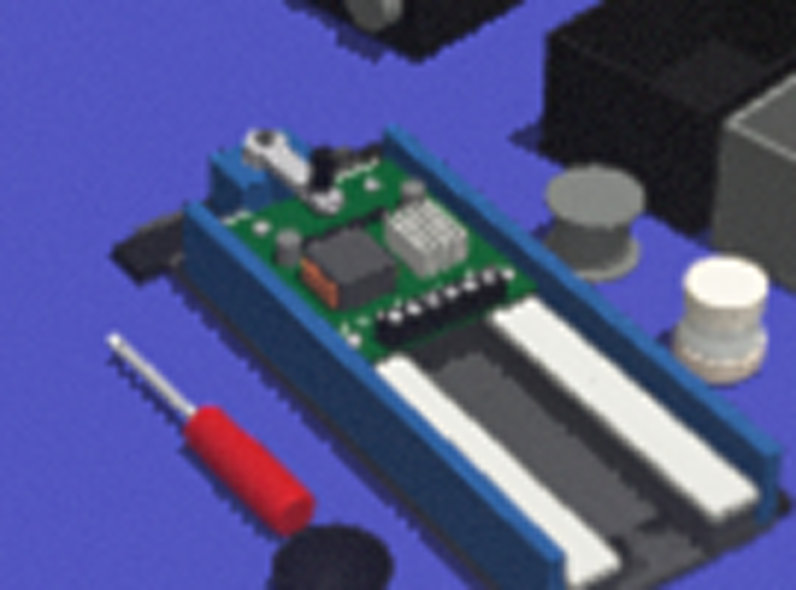

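View pics/top13z.png

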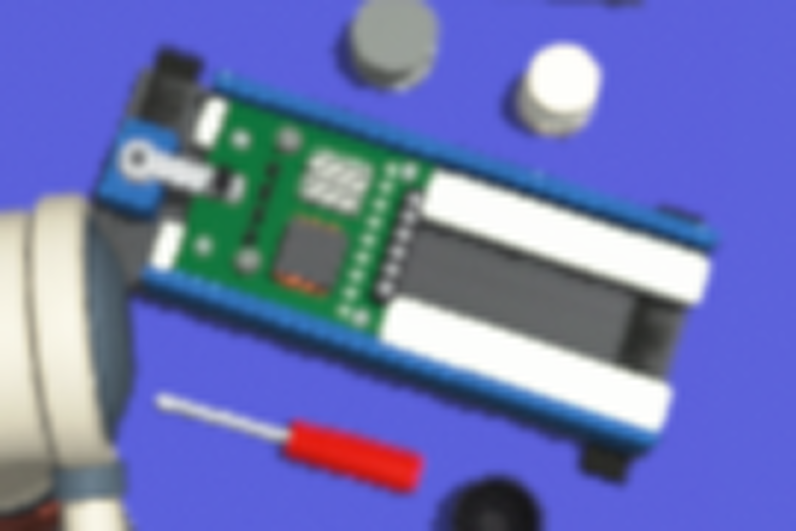

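View pics/wrist13.png

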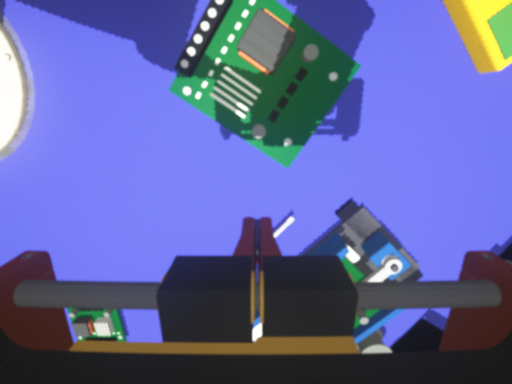

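```bash
python3 -c "
from rel import *
C=cam('top');tz=lambda p:(np.array(p,float)+.5)/5.9-.5+[205,140]
a,b=plane(C,tz([[137,158],[237,186]]),.0535);d=b-a
print(np.hypot(*d[:2]),'clip angle',np.arctan2(-d@ex,d@ey),'yaw used',yaw)
g=plane(C,tz([[225,75],[715,235]]),.055);e=g[0]-g[1];print('guide yaw',np.arctan2(e[1],e[0]))
S=cam('side');sz=lambda p:(np.array(p,float)+.5)/5.9-.5+[215,145]
a,b=plane(S,sz([[265,140],[332,203]]),.0535);d=b-a;print(np.hypot(*d[:2]),'side clip angle',np.arctan2(-d@ex,d@ey))
"
```

```text
0.06088104943167731 clip angle 1.6115775257341214 yaw used 1.368
guide yaw 1.3639094165556376
0.06586581324908591 side clip angle 1.548435725426971
```

```bash
python3 -c "
from station import arm
print(arm.sign_off())"
```

```text
the job is handed in; nothing more can be done
None
```

The board is home in its notches and the swing clip is closed over its front edge. I handed the job in at about 13.3 s, with the gripper clear of everything.

- **Board:** I pushed it along the rails with the shut fingertips. The wrist picture showed it drop, because its image shrank by about 3–4 %. Pushing a little further met the hard end of the notches at about 11 N with no more travel.
- **Clip:** I pushed the peg round until it stopped hard, at about 15 N. Afterwards the clip angle read 1.61 rad from the top camera and 1.55 rad from the side camera. That fits the 1.6 rad stop within pixel error, though the two views differ by 0.06 rad.
- **Bystanders:** The jar, spool, screwdriver and cup look unmoved in the last pictures. I did not check the mouse, meter or heatsink up close, but I did not work near them.
- **Disagreement on the holder position:** The first top-camera estimate differed from the later wrist-camera one by about 4 mm and 0.016 rad. I used the wrist-camera one for the clip.
- **Overshoot:** Moves often ran past the command. One ran about 17 mm further along the rails than I meant and brought the fingertips close to the board's rear face before the push; I backed off and came down again.

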